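Ease the cuvette case shut

ROBOT

A 6-joint arm with a two-finger parallel gripper is mounted at the origin on a cart in front of the work surface, level with it; the furniture and walls round the work are solid. World frame = base frame: x ahead of the robot, y to its left, z up, the work surface at z = 0. Lengths are in m, angles in degrees, forces in N, time in s.
With the tool pointing down it reaches from about 0.325 to 0.775 m from the base axis. Payload 5.5 kg.
Tool frame: the origin (TCP) lies where the fingers leave the gripper's body, on its centre line; the fingertips stand 80 mm ahead of it and the grasp point (between the pads) lies 61 mm ahead of it (robot.tcp_to_grasp is the distance from the TCP to the grasp point, in m); z points along the fingers, y is the direction in which the jaws open and shut (so a half turn about z gives the same grasp; the last joint's range is limited). The gripper opens to 88 mm and grips with 3 to 60 N. Pads are 20 mm wide; open, the fingers measure 115 mm over their backs; the gripper's body (75 mm by 178 mm) begins 61 mm behind the grasp point.
Start: joints at [-75.9, 5.22, 70.514, -0, 104.267, -3.249], TCP at [0.179, -0.573, 0.303] pointing down, gripper open.
Joint ranges: [-164.24, 164.24], [-49.07, 125.15], [9.68, 141.18], [-86.29, 266.29], [3.28, 154.24], [-151.56, 151.56]. Speed limits (degrees/s): [147.25, 147.25, 172.46, 180, 180, 180].

INTERFACE

Orientations are given as a 3x3 rotation matrix whose columns are the frame's x, y, z axes.
In Python, from plant import robot gives the robot as it stands.
- The arm moves only by the tool step_arm, never from a script. Its argument "series" is one flat list of numbers, 7 for each row, row after row: the turn, a rotation vector about the tool's x, y, z normalised to -1 to 1, where 1 is 45 degrees, then the shift along the tool's x, y, z normalised to -1 to 1, where 1 is 0.3 m, then the opening, from 0 (shut) to 1 (fully open). A call has 1 to 12 rows; each row is the pose to reach, as a shift and turn from the pose commanded when the call began, along the tool's axes at that moment; what a row does not reach only later rows make up. A row lasts 1/12 s, in which the tool goes at most 41.7 mm and 7.16 degrees, less where a joint would pass 70% of its speed; a pose out of reach is approached as far as the arm can. A call with a number of a shift or a turn outside -1 to 1 is refused whole. A call with a gripper value outside its range is refused whole. The fingers move at their own pace and stop on an object; "grip_force" is the grip in N (left out, the last holds). Time passes only in rows, so rows that repeat a pose let the fingers close. It gives the time, the measured TCP pose, the force and the opening at its end, in the units of the state.
- robot.get_state(): the state, without advancing time (a new reading comes with each control period).
- robot.capture(name): name is "scene" or "top" or "wrist"; returns a dict with "color" (400x640x3 uint8, blue, green, red), "fx", "fy", "cx", "cy" (pixels), "distortion" ([k1, k2, p1, p2, k3] as OpenCV has them; the pictures are not rectified), "R" (3x3) and "t" (3): a world point X has camera coordinates R X + t. Camera axes: x right, y down, z forward; pixel columns grow to the right and rows downward; lengths in m; the calibration is good to about 2 mm. A picture is of the moment at which its call begins. There is no depth.
- robot.job_done(): hands the job in, once; it reports no verdict.
Trained networks look in a picture, given as the dict that the camera call returned (one of the last four; its "shot" number tells which), for a name from the list of things; names that differ only in an ending like _2 or _b are one class to them, and where a whole thing is asked for, a point or a joint stands for the part that bears it (a point fixed in the world has none). Each returns a list of dicts, best first, with "conf" (0 to 1); they miss things now and then, are a little off and sometimes report something else, mostly with a low value. They report only what shows in the picture. A call takes as long as a camera call.
- robot.boxes_of(picture, thing): "at" ([column, row] in pixels, amid what is visible of it).
The state is a dict: "clock": time; "joint_positions": joint angles; "qvel": joint speeds; "tau": joint torques, N m; "position": TCP position; "tcp_rot": TCP orientation; "wrist_force": force on the tool from outside, world axes, zero at the start; "wrist_torque": the same for the moment, N m; "opening": opening from 0.0 (shut) to 1.0 (fully open).
Only numpy, scipy, OpenCV 4.12 (cv2) and the standard library are available. Lean on these libraries where they do the work, as an engineer would, in place of code of your own. Each camera call takes 0.05 s, during which the arm holds its last target.

TASK

The lid of the white cuvette case leans open, tipped back past upright, with a finger tab in the middle of its free edge. With a finger behind it tip it forward so that it falls, catch it on a finger while it is still well open, and lower it gently until it is fully shut, without letting it drop or slam onto the case. Do not grip the lid or push it hard, leave the things standing around where they are, and finish with the hand clear.

Things in the scene. Friction and masses are not known exactly. Their poses are not given: they have to be found in the camera images.
- case: White plastic cuvette case, fixed to the worktop, 110 (x) x 160 (y) x 80 mm high, open on top, with a rack of cuvettes inside (all below the rim). Origin at the centre of its underside, on the worktop; x points from its front (towards the robot) to its hinge side, y along the hinge, z up; it may be yawed. A sloping window and its blind stand at the back right, not far behind the open lid: keep the hand on the robot's side when swinging in.
- lid_hinge (a point): Middle of the hinge line, along the case's y: 58 mm behind the case's centre (+x of the case), 80 mm above the worktop, level with the rim. The lid is a flat white plate 5 mm thick, about 0.12 kg: 160 mm wide over the case, and at its free edge, in the middle, a finger tab 70 mm wide and 30 mm long.
- lid (a joint): Angle of the lid in rad: 0 shut (lying flat on the rim), 1.57 upright, 1.85 fully open, leaning back against its stop (free edge about 0.22 m above the worktop), where it rests at the start. Hinge lightly damped, no catch: a little below 1.57 it falls towards the robot. Let go, it reaches about 3 rad/s and slams.
- lid_edge (a point): Middle of the free end of the lid's finger tab, on the face that is underneath when shut; 143 mm from the hinge line. Shut, the tab stands 30 mm out beyond the case's front wall, its underside 80 mm above the worktop: a fingertip may be under it, elsewhere it would be caught between lid and rim. Axes turn with the lid: x to the hinge, z out of the outer face (up when shut).
- small_bottle: Small brown bottle with a white cap, 38 mm across, 75 mm high, loose, left of the case; bystander. Origin at the centre of its underside.
- sample_cup: Sample cup with a lid, 62 mm across, 69 mm high, loose, right of the case; bystander. Origin at the centre of its underside.
- marker: Marker pen lying in front of the case, 124 mm long (along its y), 16 mm thick, loose; bystander. Origin at the centre of its underside.

How it is judged (in metres and radians):
On the way, in this order (a step that is already met when the one before it is completed fails the run):
1. the lid, tipped past upright, is caught and carried on a finger while still well open (0.2 to 1.3 rad, slower than 0.8 rad/s) (value of joint lid between 0.2 and 1.3 rad and velocity of joint lid between -0.8 and 0.8 rad/s and contact force between the fingers and lid above 0.1 N), for 0.2 s.
2. the lid is shut (value of joint lid below 0.03 rad and velocity of joint lid between -0.1 and 0.1 rad/s), for 0.2 s.
At the end, for the whole second after the job is handed in: The lid lies shut (joint below 0.03 rad) and still; the small bottle, sample cup and marker are within 20 mm of where they stood (value of joint lid below 0.03 rad and velocity of joint lid between -0.05 and 0.05 rad/s and distance of each of small_bottle, sample_cup, marker from where it was at the start of the episode below 0.02 m); the robot touches nothing.
It fails at once if the lid drops or slams: faster than 1.5 rad/s downward in the last 0.25 rad before shut (value of joint lid below 0.25 rad and velocity of joint lid below -1.5 rad/s).
It fails at once if the lid is gripped or pushed hard (more than 20 N from the fingers) (contact force between the fingers and lid above 20 N).
It fails at once if a bystander is moved by more than 20 mm (not (distance of each of small_bottle, sample_cup, marker from where it was at the start of the episode below 0.02 m)).
It also fails if it takes over 54 s, if anything falls off the work surface, if the arm or the gripper's body presses on something with over 40 N, if the wrist force passes 120 N, or if a joint passes its speed limit or range.

## Working session

There is one attempt and no reset: what is moved stays moved. The work goes in short steps, Python scripts to look and compute and a tool call to move; the robot and the scene stay as the last step left them, time stands still between calls to the robot, and variables do not carry over. Pictures are saved under pics/ and viewed, and the job is handed in when it is done.

Besides the shell and the picture viewer there is one more tool, called after "Emit:" in YAML: its name, and indented under it one key for each argument. step_arm: Moves the arm, as the interface text tells. Scaled input: -1 to 1 covers 0.3 m each way for a shift and 45 degrees each way for a turn. Its arguments: {"type":"object","properties":{"series":{"type":"array"},"grip_force":{"type":"number"}},"required":["series"]}

```bash
ls; mkdir -p pics
python3 - <<'E'
from plant import robot
import cv2
s=robot.get_state();print(s)
for n in ["scene","top"]:
    p=robot.capture(n);cv2.imwrite(f"pics/{n}0.png",p["color"])
    print(n,p["fx"],p["fy"],p["cx"],p["cy"],p["distortion"],p["R"],p["t"])
    for t in ["case","lid","lid_edge","lid_hinge","small_bottle","sample_cup","marker"]:
        try: print(t,[(d["at"],round(d["conf"],2)) for d in robot.boxes_of(p,t)][:3])
        except Exception as e: print(t,e)
E
```

```text
pics
{'clock': 0.0, 'joint_positions': array([-7.59011078e+01,  5.26111066e+00,  7.05802154e+01, -5.16298612e-04,
        1.04268102e+02, -3.24885771e+00]), 'qvel': array([ 0.05753182,  0.03117265, -0.06349584, -0.11343974,  0.05025711,
       -0.07550548]), 'tau': array([ 6.94934151e-04, -4.46454906e+01, -4.06444216e+01,  6.96824910e-02,
        2.93761538e-02, -1.30848548e-04]), 'position': array([ 0.17886027, -0.57256531,  0.30154403]), 'tcp_rot': array([[ 9.54513321e-01,  2.98167899e-01, -4.73710582e-04],
       [ 2.98168259e-01, -9.54511533e-01,  1.85022431e-03],
       [ 9.95152807e-05, -1.90730921e-03, -9.99998176e-01]]), 'wrist_force': array([-0.20674879,  0.05150828, -0.28176038]), 'wrist_torque': array([-0.01389074, -0.06805471,  0.06777216]), 'opening': 0.9995459344848335}
scene 499.5639182663081 499.5639182663081 315.8584528600157 196.02837448089434 [-0.12558421  0.          0.          0.          0.        ] [[-0.90935955 -0.41568293 -0.01651993]
 [-0.22018616  0.51461793 -0.82866546]
 [ 0.35296354 -0.74991739 -0.55950035]] [0.41112072 0.21605868 0.7195625 ]
case [([289.7, 181.3], 0.9)]
lid [([267.1, 148.5], 0.96)]
lid_edge [([264.3, 147.8], 0.73)]
lid_hinge [([292.2, 179.9], 0.94)]
small_bottle [([295.8, 227.2], 0.59)]
sample_cup []
marker [([364.2, 258.4], 0.55)]
top 365.6363399598554 365.6363399598554 311.31384677050943 198.51564657014976 [0.00752529 0.         0.         0.         0.        ] [[-0.01163666 -0.99993151  0.00125133]
 [-0.99389496  0.01142908 -0.10973691]
 [ 0.1097151  -0.00252067 -0.99395988]] [-0.0699088   0.47854817  0.87474317]
case [([346.9, 152.4], 0.9)]
lid [([345.7, 129.4], 0.96)]
lid_edge [([348.5, 124.5], 0.97)]
lid_hinge [([343.9, 129.6], 0.66), ([349.1, 156.2], 0.65)]
small_bottle [([290.8, 191.0], 0.57)]
sample_cup [([400.7, 163.9], 0.69)]
marker [([296.4, 239.4], 0.66)]
```

View pics/scene0.png

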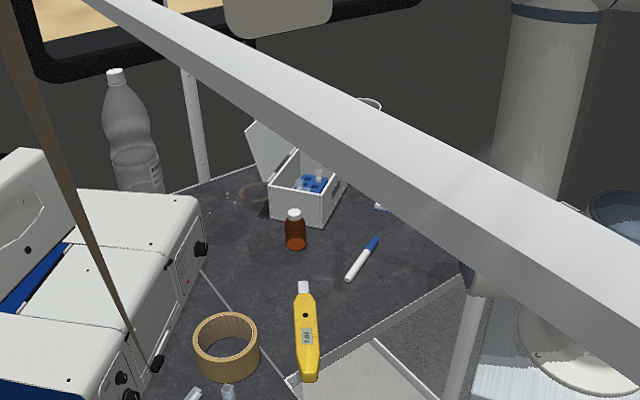

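Run:
```python
import cv2
i=cv2.imread("pics/top0.png")
cv2.imwrite("pics/topcrop.png",cv2.resize(i[80:270,230:470],(800,633),interpolation=cv2.INTER_CUBIC)[:600])
i=cv2.imread("pics/scene0.png")
cv2.imwrite("pics/scenecrop.png",cv2.resize(i[100:280,180:420],(800,600),interpolation=cv2.INTER_CUBIC))
```

```text
(no output)
```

View pics/topcrop.png

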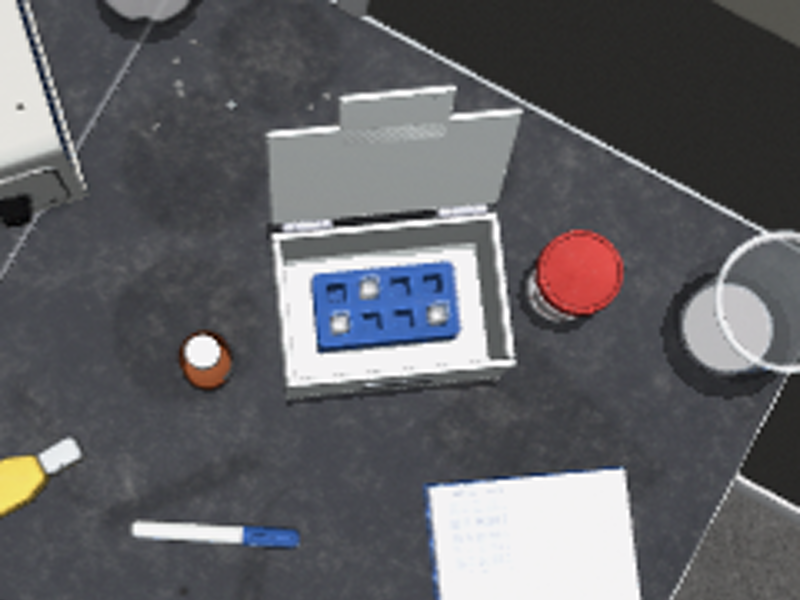

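View pics/scenecrop.png

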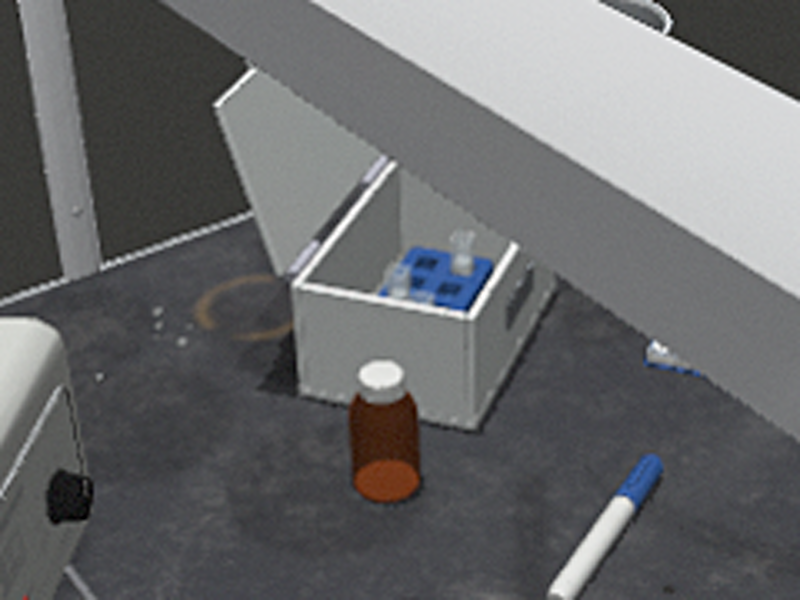

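View pics/top0.png

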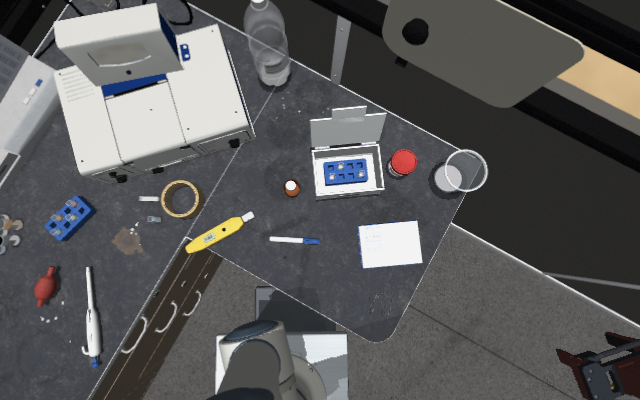

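```bash
cat > h.py <<'E'
import numpy as np, cv2
from scipy.optimize import least_squares
def proj(P,cam):
    return cv2.projectPoints(np.asarray(P,float).reshape(-1,3),cv2.Rodrigues(np.array(cam["R"]))[0],np.array(cam["t"],float),np.array([[cam["fx"],0,cam["cx"]],[0,cam["fy"],cam["cy"]],[0,0,1.]]),np.array(cam["distortion"],float))[0].reshape(-1,2)
def onplane(px,cam,z):
    K=np.array([[cam["fx"],0,cam["cx"]],[0,cam["fy"],cam["cy"]],[0,0,1.]])
    u=cv2.undistortPoints(np.array([[px]],float),K,np.array(cam["distortion"],float)).ravel()
    R=np.array(cam["R"]);C=-R.T@np.array(cam["t"]);d=R.T@np.array([u[0],u[1],1]);return C+d*(z-C[2])/d[2]
def lidpt(r,y,a,off=0): # off: inward(underside) 0; case frame; r from hinge
    return [0.058-r*np.cos(a)+off*np.sin(a),y,0.08+r*np.sin(a)+off*np.cos(a)]
def toworld(P,x,y,yaw):
    c,s=np.cos(yaw),np.sin(yaw);P=np.asarray(P,float).reshape(-1,3)
    return P@np.array([[c,-s,0],[s,c,0],[0,0,1]]).T+[x,y,0]
E
python3 - <<'E'
from h import *
from plant import robot
cam=robot.capture("top");sc=robot.capture("scene")
a=1.85
m=[([-.055,.08,.08],(285,383)),([-.055,-.08,.08],(514,365)),
(lidpt(.113,.08,a),(268,133)),(lidpt(.143,.035,a),(340,97)),(lidpt(.143,-.035,a),(453,88)),(lidpt(.113,-.08,a),(521,112)),([.055,.08,.08],(275,235)),([.055,-.08,.08],(497,215))]
P=[q[0] for q in m];U=np.array([q[1] for q in m])*0.3+[230,80]
f=lambda p:(proj(toworld(P,*p),cam)-U).ravel()
r=least_squares(f,[.6,-.1,0]);print(r.x,np.degrees(r.x[2]));print(r.fun.reshape(-1,2).round(1))
ms=[(lidpt(.113,.08,a),(217,103)),([-.055,.08,.08],(470,316)),([.055,.08,.08],(293,284)),([-.055,.08,0],(474,428)),([-.055,-.08,.08],(560,222))]
Us=np.array([q[1] for q in ms])*0.3+[180,100]
print((proj(toworld([q[0] for q in ms],*r.x),sc)-Us).round(1))
g=lambda p:np.r_[f(p),(proj(toworld([q[0] for q in ms[:4]],*p),sc)-Us[:4]).ravel()]
r2=least_squares(g,r.x);print(r2.x,r2.fun.reshape(-1,2).round(1))
print(toworld([[.058,0,.08],lidpt(.143,0,a)],*r2.x))
for n,px,z in [("bottle",(291,187),.075),("cup",(403.5,161.5),.069),("marker tip",(270,239),.008),("markerend",(319,241),.008)]:
  print(n,onplane(px,cam,z))
print("beaker",onplane((465,171),cam,.1))
E
```

```text
[ 0.53961739 -0.16065206  0.07719259] 4.422809896276891
[[ 0.   0.6]
 [-0.1 -0. ]
 [-0.5  0.4]
 [ 0.   0.6]
 [ 1.1  0.3]
 [ 0.6  0.1]
 [-1.2 -1.2]
 [-0.1 -1.1]]
[[ -0.3   0.6]
 [  0.3   1.5]
 [ -1.6   0.6]
 [ -0.4   2.7]
 [ -0.7 -11.3]]
[ 0.53984421 -0.16176894  0.08277216] [[ 0.6  0.7]
 [ 0.5 -0.3]
 [-0.2  0.6]
 [ 0.3  0.6]
 [ 1.4  0.1]
 [ 0.9 -0.2]
 [-0.8 -1.1]
 [ 0.2 -1.4]
 [-0.   0.5]
 [ 0.8  1.2]
 [-1.2  0.4]
 [-0.   2.3]]
[[ 0.59764563 -0.15697364  0.08      ]
 [ 0.63692011 -0.15371536  0.21746235]]
bottle [ 0.49997992 -0.02812795  0.075     ]
cup [ 0.55886172 -0.2951246   0.069     ]
marker tip [0.37975203 0.02830465 0.008     ]
markerend [ 0.37339177 -0.09333542  0.008     ]
beaker [ 0.52863845 -0.42621337  0.1       ]
```

Run:
```python
from h import *
from plant import robot
cam=robot.capture("top");sc=robot.capture("scene")
def ray(px,cam):
    K=np.array([[cam["fx"],0,cam["cx"]],[0,cam["fy"],cam["cy"]],[0,0,1.]])
    u=cv2.undistortPoints(np.array([[px]],float),K,np.array(cam["distortion"],float)).ravel()
    R=np.array(cam["R"]);d=R.T@np.array([u[0],u[1],1]);return -R.T@np.array(cam["t"]),d/np.linalg.norm(d)
for c in(cam,sc): print(ray((320,200),c))
for pt in [(386,40),(500,106),(580,52),(450,70)]:
  for ps in [(235,38),(330,22),(280,30)]:
    c1,d1=ray(pt,cam);c2,d2=ray(ps,sc)
    A=np.c_[d1,-d2];s=np.linalg.lstsq(A,c2-c1,rcond=None)[0]
    print(pt,ps,(c1+s[0]*d1).round(3),"gap",np.linalg.norm(c1+s[0]*d1-c2-s[1]*d2).round(3))
```

```text
(array([ 0.37884058, -0.07316844,  0.9220615 ]), array([ 0.10537321, -0.02622119, -0.99408699]))
(array([0.16745036, 0.59932063, 0.58842753]), array([ 0.34365131, -0.7492228 , -0.56618811]))
(386, 40) (235, 38) [ 0.725 -0.209  0.313] gap 0.009
(386, 40) (330, 22) [ 0.66  -0.184  0.426] gap 0.162
(386, 40) (280, 30) [ 0.695 -0.198  0.365] gap 0.084
(500, 106) (235, 38) [ 0.616 -0.421  0.277] gap 0.201
(500, 106) (330, 22) [ 0.605 -0.406  0.305] gap 0.007
(500, 106) (280, 30) [ 0.616 -0.42   0.277] gap 0.101
(580, 52) (235, 38) [ 0.753 -0.629  0.207] gap 0.203
(580, 52) (330, 22) [ 0.726 -0.589  0.259] gap 0.047
(580, 52) (280, 30) [ 0.753 -0.628  0.208] gap 0.082
(450, 70) (235, 38) [ 0.691 -0.338  0.265] gap 0.094
(450, 70) (330, 22) [ 0.649 -0.302  0.354] gap 0.092
(450, 70) (280, 30) [ 0.675 -0.324  0.3  ] gap 0.003
```

```bash
cat >> h.py <<'E'
from scipy.spatial.transform import Rotation as Rn
CASE=(0.5398,-0.1615,0.081)
def tool(F,w,tau,Y=0.0):
    "F: inner tip corner of front finger (case X,Z m); w gap m; tau deg -> world TCP,R,open"
    t=np.radians(tau);y=np.array([np.cos(t),0,np.sin(t)]);z=np.array([np.sin(t),0,-np.cos(t)]);x=np.array([0,1.,0])
    tcp=np.array([F[0],Y,F[1]])+w/2*y-.08*z
    c,s=np.cos(CASE[2]),np.sin(CASE[2]);Rz=np.array([[c,-s,0],[s,c,0],[0,0,1]])
    return toworld(tcp,*CASE)[0],Rz@np.c_[x,y,z],w/.088
def where(st):
    "current F,B in case frame and tau"
    c,s=np.cos(CASE[2]),np.sin(CASE[2]);Rz=np.array([[c,-s,0],[s,c,0],[0,0,1]])
    R=Rz.T@st["tcp_rot"];p=Rz.T@(st["position"]-[CASE[0],CASE[1],0]);w=st["opening"]*.088
    c0=p+.08*R[:,2];return dict(F=(c0-w/2*R[:,1]).round(4),B=(c0+w/2*R[:,1]).round(4),tau=np.degrees(np.arctan2(R[0,2],-R[2,2])).round(2),t=st["clock"])
def rows(st,poses):
    R0=np.array(st["tcp_rot"]);p0=np.array(st["position"]);prev=(p0,R0)
    for p,R,o in poses:
        rv=np.degrees(Rn.from_matrix(R0.T@R).as_rotvec())/45;sh=R0.T@(p-p0)/.3
        print(np.r_[rv,sh,o].round(3).tolist(),"step mm %.0f deg %.1f"%(1e3*np.linalg.norm(p-prev[0]),np.degrees(Rn.from_matrix(prev[1].T@R).magnitude())), p.round(3))
        prev=(p,R)
E
python3 - <<'E'
from h import *
from plant import robot
st=robot.get_state();print(where(st))
# staging: halfway
rows(st,[(np.array([.34,-.34,.36]),tool((0,0),.088,0)[1],1)])
print(tool((-.075,.07),.07,50)[0],tool((.034,.167+.06),.088,20)[0])
E
```

```text
{'F': array([-0.4027, -0.3378,  0.2227]), 'B': array([-0.3833, -0.4235,  0.2227]), 'tau': np.float64(-0.0), 't': 1.0}
[0.0, 0.0, -1.718, 0.744, -0.58, -0.191, 1.0] step mm 289 deg 77.3 [ 0.34 -0.34  0.36]
[ 0.42638708 -0.17070659  0.14823456] [ 0.58762754 -0.15761747  0.3172243 ]
```

Emit:
step_arm:
  series: [0,0,-1,0.744,-0.58,-0.19,1,0,0,-1,0.744,-0.58,-0.19,1,0,0,-1,0.744,-0.58,-0.19,1,0,0,-1,0.744,-0.58,-0.19,1,0,0,-1,0.744,-0.58,-0.19,1,0,0,-1,0.744,-0.58,-0.19,1,0,0,-1,0.744,-0.58,-0.19,1,0,0,-1,0.744,-0.58,-0.19,1]

```text
clock: 1.67
position: [0.3431, -0.3356, 0.3625]
tcp_rot: [[0.456, 0.89, 0.005], [0.89, -0.456, -0.001], [0.001, 0.005, -1.0]]
wrist_force: [-0.7, -0.7, -0.0]
opening: 1.0
```

Run:
```python
from h import *
from plant import robot
st=robot.get_state();print(where(st),st["joint_positions"].round(1))
p=tool((-.11,.10),.07,50)
rows(st,[p,(p[0],tool((0,0),.07,25)[1],.8)])
```

```text
{'F': array([-0.2472, -0.1346,  0.2823]), 'B': array([-0.1724, -0.1809,  0.2827]), 'tau': np.float64(0.26), 't': 1.6667} [-48.5 -12.2  81.1   0.2 110.8 -21.3]
[-1.076, 0.309, -0.66, 0.554, -0.106, 0.614, 0.795] step mm 250 deg 58.5 [ 0.392 -0.174  0.178]
[-0.535, 0.155, -0.695, 0.554, -0.106, 0.614, 0.8] step mm 0 deg 25.0 [ 0.392 -0.174  0.178]
```

Emit:
step_arm:
  series: [-1,0.3,-0.66,0.554,-0.106,0.614,0.8,-1,0.3,-0.66,0.554,-0.106,0.614,0.8,-1,0.3,-0.66,0.554,-0.106,0.614,0.8,-1,0.3,-0.66,0.554,-0.106,0.614,0.8,-1,0.3,-0.66,0.554,-0.106,0.614,0.8,-1,0.3,-0.66,0.554,-0.106,0.614,0.8,-1,0.3,-0.66,0.554,-0.106,0.614,0.8,-1,0.3,-0.66,0.554,-0.106,0.614,0.8,-1,0.3,-0.66,0.554,-0.106,0.614,0.8]

```text
clock: 2.42
position: [0.3944, -0.1851, 0.1709]
tcp_rot: [[-0.075, 0.691, 0.718], [0.997, 0.038, 0.068], [0.02, 0.721, -0.692]]
wrist_force: [0.9, -0.3, 0.8]
opening: 0.8
```

Run:
```python
from h import *
from plant import robot
st=robot.get_state();print(where(st),st["joint_positions"].round(1),st["position"])
for n in ["wrist","scene","top"]:
    p=robot.capture(n);cv2.imwrite(f"pics/{n}1.png",p["color"])
rows(st,[tool((-.075,.07),.07,50)])
```

```text
{'F': array([-0.1134, -0.0103,  0.0901]), 'B': array([-0.0647, -0.0116,  0.141 ]), 'tau': np.float64(46.2), 't': 2.4167} [-52.2 -49.  133.6  40.1  71.3 -61. ] [ 0.39443127 -0.18507454  0.17091444]
[-0.085, -0.012, -0.024, 0.038, 0.021, 0.132, 0.795] step mm 42 deg 4.0 [ 0.426 -0.171  0.148]
```

View pics/wrist1.png

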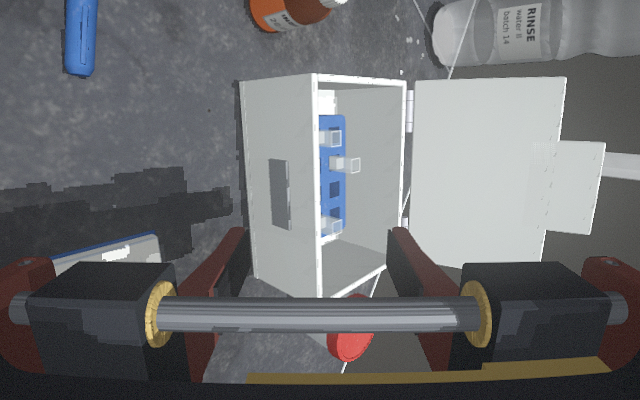

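View pics/scene1.png

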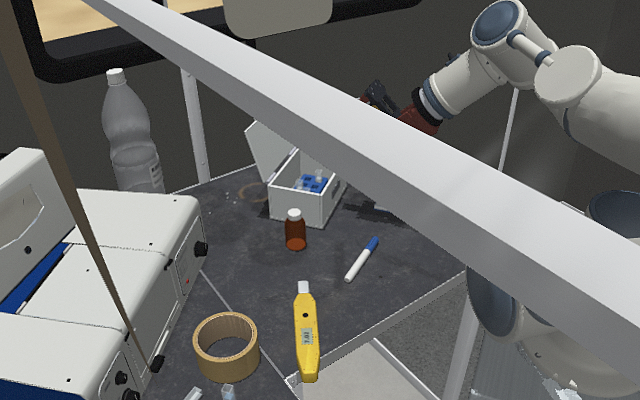

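View pics/top1.png

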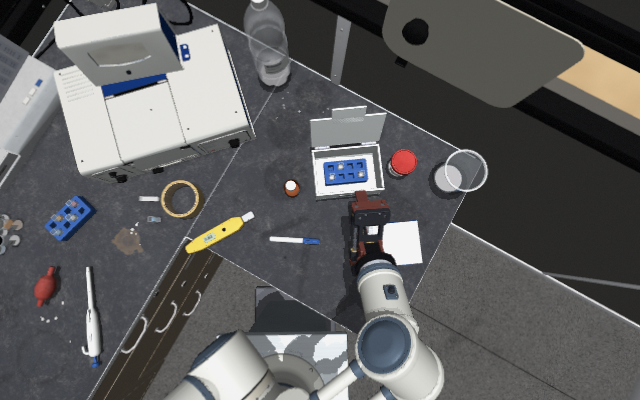

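```bash
cat > ik.py <<'E'
import numpy as np
from h import *
from scipy.optimize import least_squares
LIM=np.array([[-164.24,164.24],[-49.07,125.15],[9.68,141.18],[-86.29,266.29],[3.28,154.24],[-151.56,151.56]])
def fk(q,k):
    a,b,h,d=k;q=np.radians(q)
    Rz=lambda t:Rn.from_rotvec([0,0,t]);Ry=lambda t:Rn.from_rotvec([0,t,0])
    A=Rz(q[0])*Ry(q[1]);B=A*Ry(q[2]);C=B*Rz(q[3])*Ry(q[4])*Rz(q[5])
    M=C.as_matrix()
    return np.array([0,0,h])+A.apply([0,0,a])+B.apply([0,0,b])+d*M[:,2],M
S=[([-75.9011,5.2611,70.5802,0,104.268,-3.249],[.17886,-.57257,.30154],[[.9545,.2982,-.0005],[.2982,-.9545,.00185],[.0001,-.0019,-1]]),
([-48.5,-12.2,81.1,.2,110.8,-21.3],[.3431,-.3356,.3625],[[.456,.89,.005],[.89,-.456,-.001],[.001,.005,-1]]),
([-52.2,-49,133.6,40.1,71.3,-61],[.3944,-.1851,.1709],[[-.075,.691,.718],[.997,.038,.068],[.02,.721,-.692]])]
def f(k): return np.concatenate([fk(q,k)[0]-np.array(p) for q,p,_ in S])
r=least_squares(f,[.4,.4,.3,.2]);K=r.x
# tool mount rotation
M=[fk(q,K)[1].T@np.array(R) for q,p,R in S]
MT=Rn.from_matrix(M).mean().as_matrix()
def ik(p,R,q0):
    def g(q):
        P,m=fk(q,K);return np.r_[(P-p)*1e3,np.degrees(Rn.from_matrix((m@MT).T@R).as_rotvec())*3]
    s=least_squares(g,np.clip(q0,LIM[:,0]+.1,LIM[:,1]-.1),bounds=(LIM[:,0],LIM[:,1]));return s.x,np.abs(s.fun).max()
E
python3 - <<'E'
from ik import *
print(K,(r.fun*1e3).round(1));print([m.round(3).tolist() for m in M])
q0=[-45,-45,130,35,75,-55]
for tau in(50,45,40,35):
  for F in[(-.075,.075),(-.12,.07)]:
    p,R,o=tool(F,.07,tau);q,e=ik(p,R,q0);print(tau,F,q.round(1),e.round(2))
for tau in (20,10,30):
    p,R,o=tool((.034,.167),.088,tau);q,e=ik(p,R,[-20,0,90,0,80,-10]);print(tau,q.round(1),e.round(2))
E
```

```text
[0.41831728 0.58850206 0.06137948 0.31966415] [-30.7 -17.5   0.7 -36.  -10.   -0.    1.2  -6.7  -0.6]
[[[0.0, -1.0, 0.0], [1.0, 0.0, -0.0], [0.0, -0.0, 1.0]], [[-0.0, -1.0, 0.001], [1.0, -0.0, 0.0], [0.0, 0.001, 1.0]], [[-0.001, -0.999, 0.002], [1.0, -0.0, 0.0], [-0.0, 0.001, 1.0]]]
50 (-0.075, 0.075) [-46.7 -49.1 136.6  42.1  64.5 -60.9] 3.26
50 (-0.12, 0.07) [-56.2 -49.1 136.6  45.5  74.7 -68.4] 13.77
45 (-0.075, 0.075) [-42.2 -47.2 133.6  35.1  63.9 -54.1] 0.0
45 (-0.12, 0.07) [-50.4 -49.1 134.5  38.2  72.4 -60.6] 7.15
40 (-0.075, 0.075) [-38.3 -43.3 129.7  28.9  65.1 -48.6] 0.0
40 (-0.12, 0.07) [-44.9 -49.1 132.9  31.3  70.5 -53.3] 0.02
35 (-0.075, 0.075) [-34.8 -39.3 125.7  23.3  67.  -43.5] 0.0
35 (-0.12, 0.07) [-40.4 -45.1 129.2  25.4  71.4 -48. ] 0.0
20 [-19.2 -10.4  92.2   8.1  79.9 -24. ] 0.0
10 [-16.4  -1.5  82.9   3.6  89.3 -20.8] 0.0
30 [-22.6 -19.1 101.4  14.   71.  -28.7] 0.0
```

```bash
sed -i 's/a,b,h,d=k;/a,b,h,d,c=k;/; s/A.apply(\[0,0,a\])/A.apply([0,c,a])/; s/\[.4,.4,.3,.2\]/[.4,.4,.3,.2,0.03]/' ik.py
python3 - <<'E'
from ik import *
print(K,(r.fun*1e3).round(1))
q0=[-45,-45,130,35,75,-55]
for tau in(50,45,40,35):
  for F in[(-.075,.075),(-.075,.06),(-.12,.06)]:
    p,R,o=tool(F,.07,tau);q,e=ik(p,R,q0);print(tau,F,q.round(1),e.round(2))
for tau in (20,10,30):
    p,R,o=tool((.034,.167),.088,tau);q,e=ik(p,R,[-20,0,90,0,80,-10]);print(tau,q.round(1),e.round(2))
E
```

```text
[0.38780607 0.58628368 0.04047788 0.26597791 0.03454304] [ 1.7 -4.4  2.5 -7.5  9.7  2.1  2.6 -5.6 -4.7]
50 (-0.075, 0.075) [-46.9 -49.1 136.1  42.   64.2 -60.7] 1.3
50 (-0.075, 0.06) [-46.9 -49.1 137.5  42.4  63.3 -61.8] 1.55
50 (-0.12, 0.06) [-55.1 -49.1 136.8  44.7  74.2 -67.6] 14.32
45 (-0.075, 0.075) [-43.5 -46.1 132.7  35.7  64.5 -55.4] 0.0
45 (-0.075, 0.06) [-43.5 -46.2 134.2  36.1  63.4 -56.3] 0.0
45 (-0.12, 0.06) [-50.7 -49.1 135.1  38.1  72.2 -61.2] 7.2
40 (-0.075, 0.075) [-40.3 -42.3 128.8  29.9  65.8 -50.6] 0.0
40 (-0.075, 0.06) [-40.3 -42.4 130.4  30.2  64.6 -51.4] 0.0
40 (-0.12, 0.06) [-46.5 -49.1 133.9  32.1  70.6 -55.3] 0.11
35 (-0.075, 0.075) [-37.2 -38.3 125.   24.5  67.7 -46.1] 0.0
35 (-0.075, 0.06) [-37.2 -38.4 126.5  24.7  66.4 -46.7] 0.0
35 (-0.12, 0.06) [-42.8 -45.1 130.3  26.5  71.4 -50.7] 0.0
20 [-22.2  -8.6  90.5   9.   80.2 -26.9] 0.0
10 [-19.5  -0.2  81.7   4.1  89.3 -23.8] 0.0
30 [-25.3 -16.8  99.2  15.3  71.5 -31.5] 0.0
```

Run:
```python
from ik import *
from plant import robot
st=robot.get_state();print(where(st))
rows(st,[tool((-.09,.26),.088,24)])
```

```text
{'F': array([-0.1126, -0.0115,  0.0954]), 'B': array([-0.0638, -0.0127,  0.1462]), 'tau': np.float64(46.15), 't': 2.5667}
[0.492, -0.011, -0.02, 0.053, 0.566, -0.25, 1.0] step mm 186 deg 22.2 [ 0.458 -0.168  0.351]
```

Emit:
step_arm:
  series: [0.1,0,0,0.03,0.14,-0.06,1,0.25,0,0,0.05,0.28,-0.12,1,0.35,-0.01,-0.01,0.053,0.42,-0.19,1,0.492,-0.011,-0.02,0.053,0.566,-0.25,1,0.492,-0.011,-0.02,0.053,0.566,-0.25,1,0.492,-0.011,-0.02,0.053,0.566,-0.25,1,0.492,-0.011,-0.02,0.053,0.566,-0.25,1]

```text
clock: 3.15
position: [0.4588, -0.1669, 0.3525]
tcp_rot: [[-0.084, 0.909, 0.409], [0.996, 0.077, 0.032], [-0.002, 0.41, -0.912]]
wrist_force: [0.2, 0.5, -0.4]
opening: 0.996
```

Run:
```python
from ik import *
from plant import robot
st=robot.get_state();print(where(st),st["joint_positions"].round(1))
rows(st,[tool((.034,.235),.088,20)])
```

```text
{'F': array([-0.0883,  0.0009,  0.2615]), 'B': array([-0.0084,  0.0012,  0.2975]), 'tau': np.float64(24.22), 't': 3.15} [-31.7 -26.7  95.9  14.   90.9 -33.9]
[0.094, 0.001, 0.005, -0.005, 0.355, 0.259, 1.0] step mm 132 deg 4.2 [ 0.588 -0.158  0.325]
```

Emit:
step_arm:
  series: [0.03,0,0,0,0.12,0.08,1,0.06,0,0,0,0.24,0.17,1,0.094,0,0.005,-0.005,0.355,0.259,1,0.094,0,0.005,-0.005,0.355,0.259,1,0.094,0,0.005,-0.005,0.355,0.259,1]

```text
clock: 3.57
position: [0.5869, -0.1574, 0.3167]
tcp_rot: [[-0.08, 0.94, 0.331], [0.997, 0.074, 0.032], [0.006, 0.332, -0.943]]
wrist_force: [-0.2, -0.3, -0.8]
opening: 1.001
```

Run:
```python
from ik import *
from plant import robot
st=robot.get_state();print(where(st),st["joint_positions"].round(1))
for n in ["wrist","scene","top"]:
    p=robot.capture(n);cv2.imwrite(f"pics/{n}2.png",p["color"])
    if n!="scene":
        im=p["color"].copy()
        for q in [lidpt(.143,.035,1.85),lidpt(.143,-.035,1.85),lidpt(.113,.08,1.85),lidpt(.113,-.08,1.85),[-.055,.08,.08],[-.055,-.08,.08],[.034,0.01,.235],[.034,-.01,.235]]:
            u=proj(toworld(q,*CASE),p)[0];cv2.circle(im,tuple(int(v) for v in u.round()),3,(0,0,255),1)
        cv2.imwrite(f"pics/{n}2o.png",im if n=="wrist" else cv2.resize(im[80:230,270:470],(800,600)))
rows(st,[tool((.034,.167),.088,20)])
```

```text
{'F': array([0.0323, 0.0008, 0.2266]), 'B': array([0.1154, 0.0006, 0.2559]), 'tau': np.float64(19.4), 't': 3.5667} [-22.2  -6.4  82.2   8.9  86.9 -25.8]
[-0.013, -0.006, -0.003, -0.002, -0.064, 0.188, 1.0] step mm 59 deg 0.7 [ 0.588 -0.158  0.257]
```

View pics/wrist2o.png

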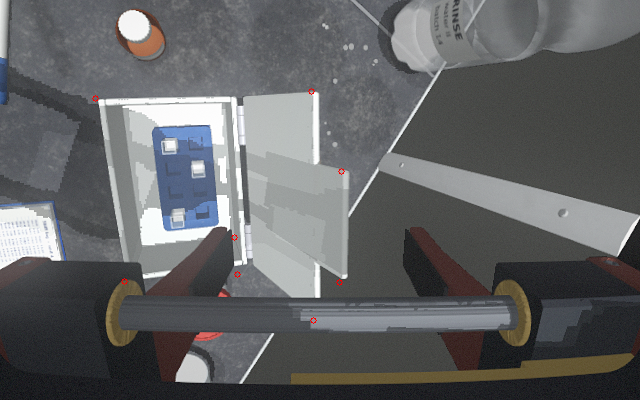

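View pics/top2o.png

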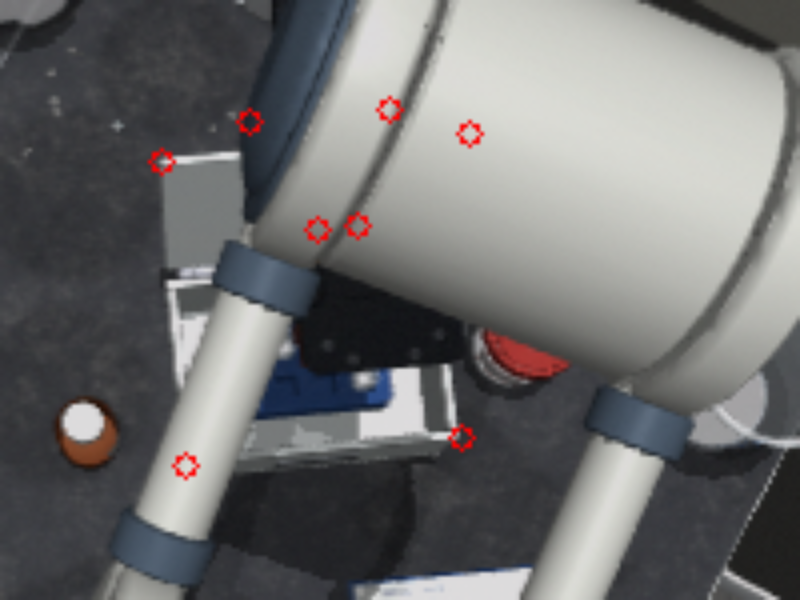

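View pics/scene2.png

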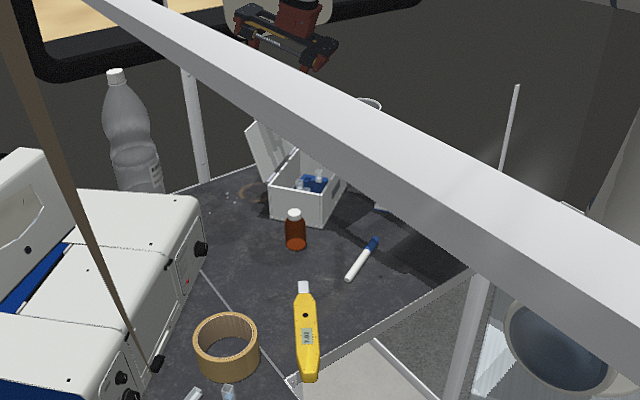

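Emit:
step_arm:
  series: [0,0,0,0,-0.02,0.06,1,-0.01,-0.006,-0.003,-0.002,-0.04,0.12,1,-0.013,-0.006,-0.003,-0.002,-0.064,0.188,1,-0.013,-0.006,-0.003,-0.002,-0.064,0.188,1,-0.013,-0.006,-0.003,-0.002,-0.064,0.188,1]

```text
clock: 4.13
position: [0.5859, -0.1585, 0.2637]
tcp_rot: [[-0.079, 0.934, 0.349], [0.997, 0.076, 0.024], [-0.004, 0.35, -0.937]]
wrist_force: [-0.7, -0.1, -0.2]
opening: 1.004
```

Run:
```python
from ik import *
from plant import robot
st=robot.get_state();print(where(st),st["joint_positions"].round(1),st["wrist_force"])
p=robot.capture("wrist");cv2.imwrite("pics/w3.png",p["color"])
```

```text
{'F': array([ 0.0328, -0.0011,  0.1733]), 'B': array([ 0.1156, -0.0011,  0.2042]), 'tau': np.float64(20.49), 't': 4.1333} [-22.3  -7.6  88.8   9.1  80.4 -27. ] [-0.73792173 -0.11228066 -0.20797738]
```

View pics/w3.png

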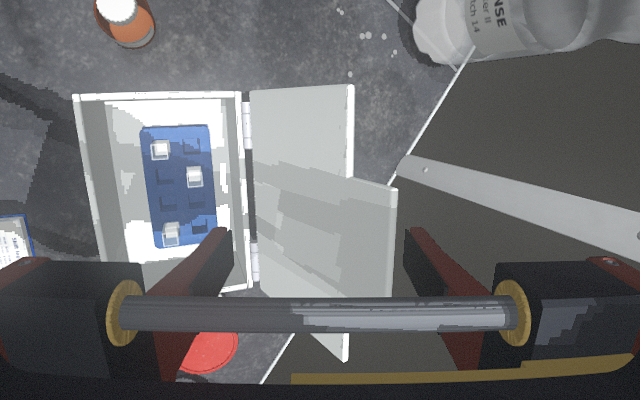

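Run:
```python
from ik import *
from plant import robot
st=robot.get_state();print(where(st))
def fromB(B,w,tau):
    t=np.radians(tau);return tool((B[0]-w*np.cos(t),B[1]-w*np.sin(t)),w,tau)
rows(st,[fromB((.112,.197),.045,20)])
```

```text
{'F': array([ 0.0339, -0.0013,  0.1749]), 'B': array([ 0.1162, -0.0012,  0.2059]), 'tau': np.float64(20.61), 't': 4.1833}
[0.014, 0.006, 0.001, 0.003, 0.051, 0.022, 0.511] step mm 17 deg 0.7 [ 0.603 -0.156  0.264]
```

Emit:
step_arm:
  series: [0,0,0,0,0.017,0.01,0.8,0,0,0,0,0.034,0.018,0.65,0.014,0.006,0,0.003,0.051,0.022,0.51,0.014,0.006,0,0.003,0.051,0.022,0.51,0.014,0.006,0,0.003,0.051,0.022,0.51,0.014,0.006,0,0.003,0.051,0.022,0.51]
  grip_force: 3

```text
clock: 4.68
position: [0.6042, -0.1558, 0.2617]
tcp_rot: [[-0.083, 0.938, 0.337], [0.997, 0.078, 0.029], [0.001, 0.339, -0.941]]
wrist_force: [-0.4, -0.9, -0.3]
opening: 0.587
```

Run:
```python
from ik import *
from plant import robot
st=robot.get_state();print(where(st),st["opening"],st["wrist_force"],st["joint_positions"].round(1))
def fromB(B,w,tau):
    t=np.radians(tau);return tool((B[0]-w*np.cos(t),B[1]-w*np.sin(t)),w,tau)
rows(st,[fromB((x,.197),.045,20) for x in np.linspace(.112,.055,13)[1:]])
p=robot.capture("wrist");cv2.imwrite("pics/w4.png",p["color"])
```

```text
{'F': array([0.0675, 0.0006, 0.1777]), 'B': array([0.1161, 0.0006, 0.1952]), 'tau': np.float64(19.79), 't': 4.6833} 0.5873232496216995 [-0.41865    -0.876836   -0.28686862] [-21.3  -4.4  86.    8.7  80.7 -26.1]
[-0.005, -0.002, 0.002, -0.001, -0.016, -0.015, 0.511] step mm 7 deg 0.2 [ 0.598 -0.157  0.264]
[-0.005, -0.002, 0.002, -0.001, -0.03, -0.021, 0.511] step mm 5 deg 0.0 [ 0.594 -0.157  0.264]
[-0.005, -0.002, 0.002, -0.001, -0.045, -0.026, 0.511] step mm 5 deg 0.0 [ 0.589 -0.158  0.264]
[-0.005, -0.002, 0.002, -0.001, -0.06, -0.031, 0.511] step mm 5 deg 0.0 [ 0.584 -0.158  0.264]
[-0.005, -0.002, 0.002, -0.001, -0.075, -0.037, 0.511] step mm 5 deg 0.0 [ 0.579 -0.158  0.264]
[-0.005, -0.002, 0.002, -0.001, -0.09, -0.042, 0.511] step mm 5 deg 0.0 [ 0.575 -0.159  0.264]
[-0.005, -0.002, 0.002, -0.001, -0.105, -0.047, 0.511] step mm 5 deg 0.0 [ 0.57  -0.159  0.264]
[-0.005, -0.002, 0.002, -0.001, -0.12, -0.053, 0.511] step mm 5 deg 0.0 [ 0.565 -0.159  0.264]
[-0.005, -0.002, 0.002, -0.001, -0.135, -0.058, 0.511] step mm 5 deg 0.0 [ 0.56  -0.16   0.264]
[-0.005, -0.002, 0.002, -0.001, -0.15, -0.064, 0.511] step mm 5 deg 0.0 [ 0.556 -0.16   0.264]
[-0.005, -0.002, 0.002, -0.001, -0.165, -0.069, 0.511] step mm 5 deg 0.0 [ 0.551 -0.161  0.264]
[-0.005, -0.002, 0.002, -0.001, -0.179, -0.074, 0.511] step mm 5 deg 0.0 [ 0.546 -0.161  0.264]
```

View pics/w4.png

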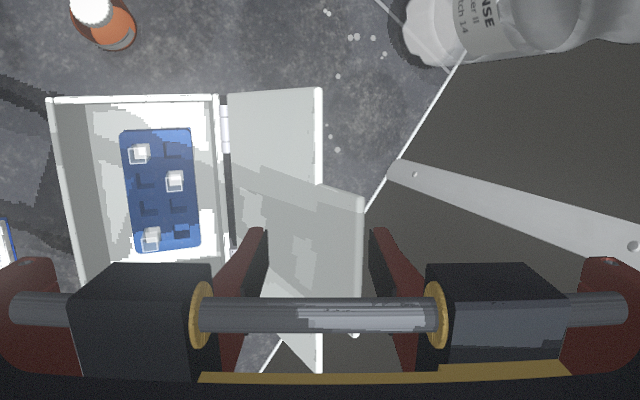

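Emit:
step_arm:
  series: [-0.005,-0.002,0,0,-0.016,-0.01,0.51,-0.005,-0.002,0,0,-0.03,-0.015,0.51,-0.005,-0.002,0,0,-0.045,-0.02,0.51,-0.005,-0.002,0,0,-0.06,-0.026,0.51,-0.005,-0.002,0,0,-0.075,-0.032,0.51,-0.005,-0.002,0,0,-0.09,-0.038,0.51,-0.005,-0.002,0,0,-0.105,-0.043,0.51]

```text
clock: 5.32
position: [0.5695, -0.1588, 0.2634]
tcp_rot: [[-0.082, 0.936, 0.342], [0.997, 0.077, 0.028], [-0.0, 0.343, -0.939]]
wrist_force: [0.3, 0.8, 0.3]
opening: 0.511
```

Run:
```python
from ik import *
from plant import robot
st=robot.get_state();print(where(st),st["opening"],st["wrist_force"])
p=robot.capture("wrist");cv2.imwrite("pics/w5.png",p["color"])
```

```text
{'F': array([0.0361, 0.0003, 0.1806]), 'B': array([0.0784, 0.0003, 0.196 ]), 'tau': np.float64(20.05), 't': 5.3167} 0.5114694672552256 [0.34930353 0.77014726 0.30840133]
```

View pics/w5.png

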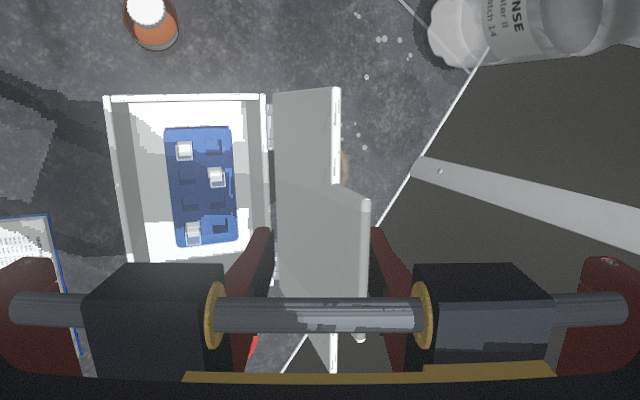

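Emit:
step_arm:
  series: [0,0,0,0,-0.015,-0.0055,0.51,0,0,0,0,-0.03,-0.011,0.51,0,0,0,0,-0.045,-0.0165,0.51,0,0,0,0,-0.06,-0.022,0.51,0,0,0,0,-0.07,-0.0255,0.51]

```text
clock: 5.78
position: [0.5473, -0.1606, 0.2632]
tcp_rot: [[-0.082, 0.936, 0.341], [0.997, 0.077, 0.028], [-0.0, 0.343, -0.94]]
wrist_force: [0.2, -0.3, -0.3]
opening: 0.509
```

Run:
```python
from ik import *
from plant import robot
st=robot.get_state();print(where(st),st["opening"],st["wrist_force"])
p=robot.capture("wrist");cv2.imwrite("pics/w6.png",p["color"])
```

```text
{'F': array([0.0139, 0.0003, 0.1804]), 'B': array([0.056 , 0.0003, 0.1957]), 'tau': np.float64(20.03), 't': 5.7833} 0.5092806143896144 [ 0.22842267 -0.28188855 -0.31371148]
```

View pics/w6.png

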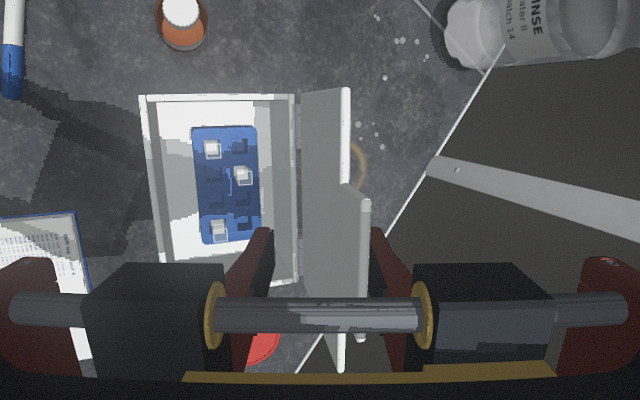

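Lid still rests on the back finger at column 370, now near or just past upright. Hold and see whether it falls.

Emit:
step_arm:
  series: [0,0,0,0,-0.01,-0.003,0.51,0,0,0,0,-0.01,-0.003,0.51,0,0,0,0,-0.01,-0.003,0.51,0,0,0,0,-0.01,-0.003,0.51]

```text
clock: 6.17
position: [0.5448, -0.1608, 0.2631]
tcp_rot: [[-0.082, 0.936, 0.342], [0.997, 0.077, 0.028], [-0.0, 0.343, -0.939]]
wrist_force: [0.1, 0.4, -0.2]
opening: 0.514
```

Run:
```python
from ik import *
from plant import robot
st=robot.get_state();print(where(st),st["opening"],st["wrist_force"])
p=robot.capture("wrist");cv2.imwrite("pics/w7.png",p["color"])
```

```text
{'F': array([0.0112, 0.0003, 0.1802]), 'B': array([0.0537, 0.0003, 0.1957]), 'tau': np.float64(20.04), 't': 6.1667} 0.5142967779489898 [ 0.14011028  0.41451872 -0.18141417]
```

View pics/w7.png

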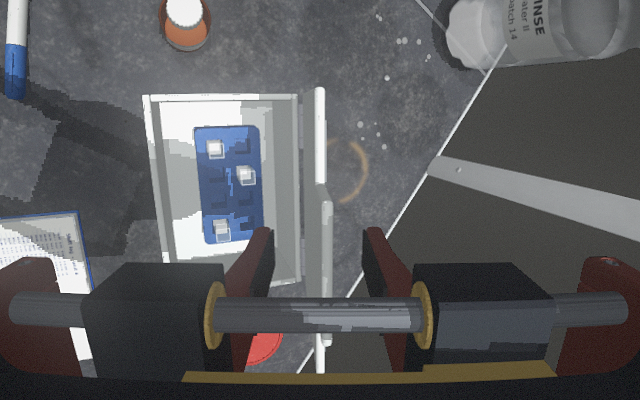

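Emit:
step_arm:
  series: [0,0,0,0,0,0,0.51,0,0,0,0,0,0,0.51,0,0,0,0,0,0,0.51,0,0,0,0,0,0,0.51,0,0,0,0,0,0,0.51,0,0,0,0,0,0,0.51]

```text
clock: 6.72
position: [0.5447, -0.1608, 0.263]
tcp_rot: [[-0.082, 0.936, 0.341], [0.997, 0.077, 0.028], [-0.0, 0.343, -0.94]]
wrist_force: [0.1, 0.0, -0.6]
opening: 0.513
```

Run:
```python
from ik import *
from plant import robot
st=robot.get_state();print(where(st),st["opening"],st["wrist_force"])
p=robot.capture("wrist");cv2.imwrite("pics/w8.png",p["color"])
```

```text
{'F': array([0.0111, 0.0003, 0.1801]), 'B': array([0.0536, 0.0004, 0.1956]), 'tau': np.float64(20.03), 't': 6.7167} 0.5130969354057562 [ 0.11722225  0.0403812  -0.56743986]
```

View pics/w8.png

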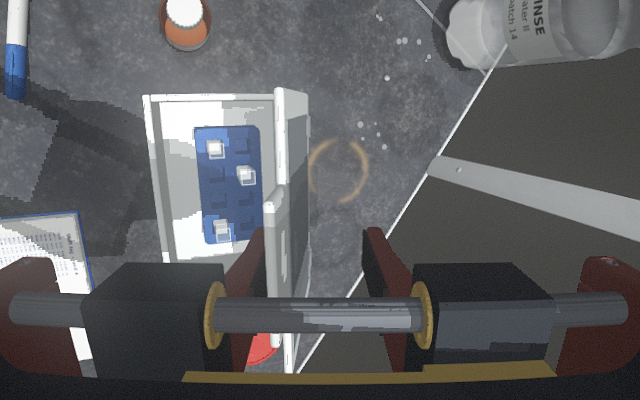

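```bash
cat > plan.py <<'E'
from ik import *
def pose(th,u,w0=.0452,w1=.0452,t1=40,s1=.02):
    tau=20+(t1-20)*u;s=.0325+(s1-.0325)*u;w=w0+(w1-w0)*u;t=np.radians(tau)
    e=np.array([.058-.143*np.cos(th),.08+.143*np.sin(th)])
    F=e+s*np.array([np.sin(t),-np.cos(t)])
    B=F+w*np.array([np.cos(t),np.sin(t)])
    n=np.array([np.sin(th),np.cos(th)]) # outward lid normal
    # clearance of back finger tip from outer face
    clr=(B-e)@n-.005
    return tool(F,w,tau),tau,F,B,clr
E
python3 - <<'E'
from plan import *
q=[-22,-8,92,9,78,-27]
for t1,w1 in((40,.0452),(40,.07)):
  for th in np.linspace(1.15,0,8):
    u=(1.15-th)/1.15;(P,tau,F,B,c)=pose(th,u,w1=w1,t1=t1);q,e=ik(P[0],P[1],q);print(round(th,2),tau,F.round(3),B.round(3),"clr",c.round(4),q.round(0),e.round(2))
E
```

```text
1.15 20.0 [0.011 0.18 ] [0.053 0.195] clr 0.0378 [-24. -14.  95.  10.  82. -29.] 0.0
0.99 22.857142857142858 [-0.009  0.171] [0.033 0.188] clr 0.0337 [-27. -19. 100.  12.  79. -32.] 0.0
0.82 25.714285714285715 [-0.027  0.159] [0.014 0.178] clr 0.0296 [-29. -24. 106.  14.  77. -34.] 0.0
0.66 28.571428571428573 [-0.042  0.144] [-0.003  0.165] clr 0.0254 [-32. -29. 111.  17.  75. -37.] 0.0
0.49 31.42857142857143 [-0.055  0.126] [-0.016  0.15 ] clr 0.0212 [-34. -33. 117.  20.  72. -41.] 0.0
0.33 34.285714285714285 [-0.064  0.107] [-0.027  0.132] clr 0.017 [-37. -37. 122.  23.  70. -44.] 0.0
0.16 37.142857142857146 [-0.07   0.086] [-0.034  0.113] clr 0.0128 [-39. -41. 127.  27.  68. -48.] 0.0
0.0 40.0 [-0.072  0.065] [-0.038  0.094] clr 0.0087 [-41. -43. 131.  31.  65. -52.] 0.0
1.15 20.0 [0.011 0.18 ] [0.053 0.195] clr 0.0378 [-24. -14.  95.  10.  82. -29.] 0.0
0.99 22.857142857142858 [-0.009  0.171] [0.036 0.19 ] clr 0.0372 [-27. -19. 100.  12.  79. -31.] 0.0
0.82 25.714285714285715 [-0.027  0.159] [0.02  0.181] clr 0.0364 [-29. -24. 105.  14.  77. -34.] 0.0
0.66 28.571428571428573 [-0.042  0.144] [0.007 0.17 ] clr 0.0351 [-31. -28. 111.  17.  75. -37.] 0.0
0.49 31.42857142857143 [-0.055  0.126] [-0.004  0.157] clr 0.0334 [-34. -32. 116.  20.  72. -40.] 0.0
0.33 34.285714285714285 [-0.064  0.107] [-0.012  0.142] clr 0.0312 [-36. -36. 121.  23.  70. -44.] 0.0
0.16 37.142857142857146 [-0.07   0.086] [-0.017  0.126] clr 0.0283 [-38. -39. 125.  26.  67. -47.] 0.0
0.0 40.0 [-0.072  0.065] [-0.019  0.11 ] clr 0.0247 [-40. -42. 130.  30.  65. -51.] 0.0
```

Run:
```python
from plan import *
from plant import robot
st=robot.get_state();print(where(st))
ths=1.15-np.cumsum([.01,.02,.03]+[.035]*9);print(ths.round(3))
rows(st,[pose(t,(1.15-t)/1.15,w1=.07)[0] for t in ths])
```

```text
{'F': array([0.0113, 0.0003, 0.1802]), 'B': array([0.0534, 0.0004, 0.1955]), 'tau': np.float64(20.03), 't': 6.7667}
[1.14  1.12  1.09  1.055 1.02  0.985 0.95  0.915 0.88  0.845 0.81  0.775]
[-0.003, -0.0, 0.001, -0.001, -0.006, -0.0, 0.516] step mm 2 deg 0.2 [ 0.543 -0.161  0.262]
[-0.011, -0.0, 0.001, -0.001, -0.016, -0.001, 0.521] step mm 3 deg 0.3 [ 0.54  -0.161  0.262]
[-0.023, -0.0, 0.001, -0.001, -0.03, -0.001, 0.528] step mm 4 deg 0.5 [ 0.536 -0.162  0.26 ]
[-0.036, -0.0, 0.001, -0.001, -0.047, -0.0, 0.537] step mm 5 deg 0.6 [ 0.531 -0.162  0.258]
[-0.05, -0.0, 0.001, -0.001, -0.064, 0.001, 0.545] step mm 5 deg 0.6 [ 0.527 -0.163  0.256]
[-0.063, -0.0, 0.001, -0.001, -0.081, 0.002, 0.554] step mm 5 deg 0.6 [ 0.522 -0.163  0.254]
[-0.077, -0.0, 0.001, -0.001, -0.098, 0.004, 0.563] step mm 5 deg 0.6 [ 0.518 -0.163  0.252]
[-0.09, -0.0, 0.001, -0.001, -0.115, 0.007, 0.571] step mm 5 deg 0.6 [ 0.513 -0.164  0.249]
[-0.104, -0.0, 0.001, -0.001, -0.131, 0.01, 0.58] step mm 5 deg 0.6 [ 0.509 -0.164  0.247]
[-0.117, -0.0, 0.001, -0.001, -0.147, 0.014, 0.588] step mm 5 deg 0.6 [ 0.505 -0.164  0.244]
[-0.131, -0.0, 0.001, -0.001, -0.164, 0.018, 0.597] step mm 5 deg 0.6 [ 0.501 -0.165  0.241]
[-0.144, -0.0, 0.001, -0.001, -0.18, 0.023, 0.606] step mm 5 deg 0.6 [ 0.497 -0.165  0.238]
```

Emit:
step_arm:
  series: [-0.003,0,0.001,-0.001,-0.006,0,0.516,-0.011,0,0.001,-0.001,-0.016,-0.001,0.521,-0.023,0,0.001,-0.001,-0.03,-0.001,0.528,-0.036,0,0.001,-0.001,-0.047,0,0.537,-0.05,0,0.001,-0.001,-0.064,0.001,0.545,-0.063,0,0.001,-0.001,-0.081,0.002,0.554,-0.077,0,0.001,-0.001,-0.098,0.004,0.563,-0.09,0,0.001,-0.001,-0.115,0.007,0.571,-0.104,0,0.001,-0.001,-0.131,0.01,0.58,-0.117,0,0.001,-0.001,-0.147,0.014,0.588,-0.131,0,0.001,-0.001,-0.164,0.018,0.597,-0.144,0,0.001,-0.001,-0.18,0.023,0.606]

```text
clock: 7.77
position: [0.4961, -0.1651, 0.2378]
tcp_rot: [[-0.081, 0.891, 0.446], [0.997, 0.073, 0.036], [0.0, 0.447, -0.894]]
wrist_force: [-0.2, -0.5, -1.1]
opening: 0.604
```

Run:
```python
from plan import *
from plant import robot
st=robot.get_state();print(where(st),st["opening"],st["wrist_force"],st["joint_positions"].round(1))
p=robot.capture("wrist");cv2.imwrite("pics/w9.png",p["color"])
ths=.775-np.cumsum([.01,.025]+[.035]*10);print(ths.round(3))
st=robot.get_state();print(where(st))
rows(st,[pose(t,(1.15-t)/1.15,w1=.07)[0] for t in ths])
```

```text
{'F': array([-3.190e-02, -1.000e-04,  1.543e-01]), 'B': array([ 0.0157, -0.    ,  0.1781]), 'tau': np.float64(26.58), 't': 7.7667} 0.6044458030887278 [-0.22486772 -0.50571057 -1.08323345] [-29.7 -24.3 106.3  15.1  76.  -35.1]
[0.765 0.74  0.705 0.67  0.635 0.6   0.565 0.53  0.495 0.46  0.425 0.39 ]
{'F': array([-3.280e-02,  1.000e-04,  1.533e-01]), 'B': array([0.0151, 0.    , 0.1772]), 'tau': np.float64(26.52), 't': 7.8167}
[-0.004, -0.001, -0.0, 0.0, 0.001, -0.001, 0.608] step mm 0 deg 0.2 [ 0.495 -0.165  0.237]
[-0.014, -0.001, -0.0, -0.0, -0.011, 0.001, 0.614] step mm 4 deg 0.4 [ 0.493 -0.165  0.235]
[-0.027, -0.001, -0.0, -0.0, -0.027, 0.006, 0.623] step mm 5 deg 0.6 [ 0.489 -0.166  0.232]
[-0.041, -0.001, -0.0, -0.0, -0.043, 0.01, 0.631] step mm 5 deg 0.6 [ 0.485 -0.166  0.228]
[-0.054, -0.001, -0.0, -0.0, -0.059, 0.015, 0.64] step mm 5 deg 0.6 [ 0.482 -0.166  0.225]
[-0.068, -0.001, -0.0, -0.0, -0.074, 0.021, 0.648] step mm 5 deg 0.6 [ 0.478 -0.166  0.221]
[-0.081, -0.001, -0.0, -0.0, -0.089, 0.027, 0.657] step mm 5 deg 0.6 [ 0.475 -0.167  0.218]
[-0.095, -0.001, -0.0, -0.0, -0.104, 0.034, 0.666] step mm 5 deg 0.6 [ 0.472 -0.167  0.214]
[-0.108, -0.001, -0.0, -0.0, -0.119, 0.041, 0.674] step mm 5 deg 0.6 [ 0.469 -0.167  0.21 ]
[-0.122, -0.001, -0.0, -0.0, -0.133, 0.048, 0.683] step mm 5 deg 0.6 [ 0.466 -0.167  0.206]
[-0.135, -0.001, -0.0, -0.0, -0.147, 0.056, 0.691] step mm 5 deg 0.6 [ 0.464 -0.168  0.202]
[-0.149, -0.001, -0.0, -0.0, -0.161, 0.065, 0.7] step mm 5 deg 0.6 [ 0.461 -0.168  0.198]
```

View pics/w9.png

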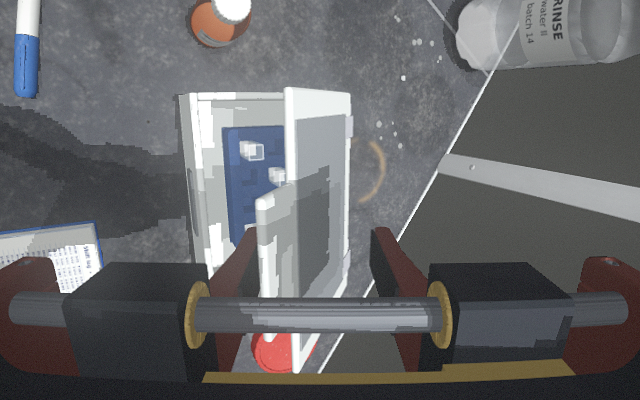

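Lid rides on the front finger (tab edge at columns ~262–270, against the left finger). Continue.

Emit:
step_arm:
  series: [-0.004,0,0,0,0,0,0.608,-0.014,0,0,0,-0.011,0.001,0.614,-0.027,-0.001,0,0,-0.027,0.006,0.623,-0.041,-0.001,0,0,-0.043,0.01,0.631,-0.054,-0.001,0,0,-0.059,0.015,0.64,-0.068,-0.001,0,0,-0.074,0.021,0.648,-0.081,-0.001,0,0,-0.089,0.027,0.657,-0.095,-0.001,0,0,-0.104,0.034,0.666,-0.108,-0.001,0,0,-0.119,0.041,0.674,-0.122,-0.001,0,0,-0.133,0.048,0.683,-0.135,-0.001,0,0,-0.147,0.056,0.691,-0.149,-0.001,0,0,-0.161,0.065,0.7]

```text
clock: 8.82
position: [0.4619, -0.1679, 0.1987]
tcp_rot: [[-0.081, 0.833, 0.547], [0.997, 0.068, 0.044], [-0.001, 0.549, -0.836]]
wrist_force: [0.8, -0.4, -0.2]
opening: 0.699
```

Run:
```python
from plan import *
from plant import robot
p=robot.capture("wrist");cv2.imwrite("pics/w10.png",p["color"])
st=robot.get_state();print(where(st),st["opening"],st["wrist_force"],st["joint_positions"].round(1))
ths=.39-np.cumsum([.01,.025]+[.03]*4+[.025]*6);print(ths.round(3))
rows(st,[pose(t,(1.15-t)/1.15,w1=.07)[0] for t in ths])
```

```text
{'F': array([-6.080e-02,  1.000e-04,  1.135e-01]), 'B': array([-9.200e-03,  1.000e-04,  1.473e-01]), 'tau': np.float64(33.21), 't': 8.8667} 0.7015423771942436 [ 0.20609824 -0.1128712  -1.8955568 ] [-35.2 -33.3 118.1  21.9  69.9 -42.7]
[0.38  0.355 0.325 0.295 0.265 0.235 0.21  0.185 0.16  0.135 0.11  0.085]
[-0.004, -0.0, -0.0, -0.0, -0.004, -0.0, 0.702] step mm 1 deg 0.2 [ 0.46  -0.168  0.197]
[-0.014, -0.0, -0.0, -0.0, -0.014, 0.005, 0.708] step mm 3 deg 0.4 [ 0.459 -0.168  0.194]
[-0.025, -0.0, -0.0, -0.0, -0.026, 0.012, 0.716] step mm 4 deg 0.5 [ 0.457 -0.168  0.19 ]
[-0.037, -0.0, -0.0, -0.0, -0.038, 0.019, 0.723] step mm 4 deg 0.5 [ 0.455 -0.168  0.186]
[-0.048, -0.0, -0.0, -0.0, -0.049, 0.026, 0.731] step mm 4 deg 0.5 [ 0.453 -0.169  0.183]
[-0.06, -0.0, -0.0, -0.0, -0.061, 0.034, 0.738] step mm 4 deg 0.5 [ 0.452 -0.169  0.179]
[-0.07, -0.0, -0.0, -0.0, -0.07, 0.04, 0.744] step mm 3 deg 0.4 [ 0.45  -0.169  0.176]
[-0.079, -0.0, -0.0, -0.0, -0.079, 0.047, 0.75] step mm 3 deg 0.4 [ 0.449 -0.169  0.173]
[-0.089, -0.0, -0.0, -0.0, -0.088, 0.054, 0.756] step mm 3 deg 0.4 [ 0.448 -0.169  0.169]
[-0.099, -0.0, -0.0, -0.0, -0.096, 0.061, 0.762] step mm 3 deg 0.4 [ 0.447 -0.169  0.166]
[-0.108, -0.0, -0.0, -0.0, -0.105, 0.069, 0.768] step mm 3 deg 0.4 [ 0.446 -0.169  0.163]
[-0.118, -0.0, -0.0, -0.0, -0.113, 0.076, 0.775] step mm 3 deg 0.4 [ 0.445 -0.169  0.16 ]
```

View pics/w10.png

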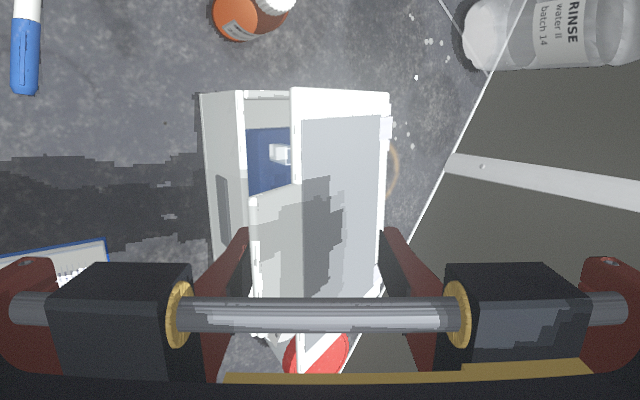

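Emit:
step_arm:
  series: [-0.004,0,0,0,-0.004,0,0.702,-0.014,0,0,0,-0.014,0.005,0.708,-0.025,0,0,0,-0.026,0.012,0.716,-0.037,0,0,0,-0.038,0.019,0.723,-0.048,0,0,0,-0.049,0.026,0.731,-0.06,0,0,0,-0.061,0.034,0.738,-0.07,0,0,0,-0.07,0.04,0.744,-0.079,0,0,0,-0.079,0.047,0.75,-0.089,0,0,0,-0.088,0.054,0.756,-0.099,0,0,0,-0.096,0.061,0.762,-0.108,0,0,0,-0.105,0.069,0.768,-0.118,0,0,0,-0.113,0.076,0.775]

```text
clock: 9.87
position: [0.4462, -0.1692, 0.1611]
tcp_rot: [[-0.081, 0.779, 0.621], [0.997, 0.064, 0.05], [-0.001, 0.623, -0.782]]
wrist_force: [-1.3, 0.3, -0.2]
opening: 0.778
```

Run:
```python
from plan import *
from plant import robot
p=robot.capture("wrist");cv2.imwrite("pics/w11.png",p["color"])
st=robot.get_state();print(where(st),st["opening"],st["wrist_force"],st["joint_positions"].round(1))
ths=.085-np.cumsum([.005,.01]+[.012]*10);print(ths.round(3))
rows(st,[pose(t,(1.15-t)/1.15,w1=.07)[0] for t in ths])
```

```text
{'F': array([-0.071 ,  0.0001,  0.0763]), 'B': array([-1.780e-02,  1.000e-04,  1.187e-01]), 'tau': np.float64(38.53), 't': 9.9167} 0.7737583422632219 [ 0.12325664 -1.50476653 -0.66224046] [-39.1 -38.1 126.3  28.4  64.8 -49.8]
[ 0.08   0.07   0.058  0.046  0.034  0.022  0.01  -0.002 -0.014 -0.026
 -0.038 -0.05 ]
[-0.002, -0.0, -0.0, -0.0, -0.004, 0.002, 0.776] step mm 1 deg 0.1 [ 0.445 -0.169  0.159]
[-0.006, -0.0, -0.0, -0.0, -0.007, 0.005, 0.778] step mm 1 deg 0.2 [ 0.445 -0.169  0.158]
[-0.01, -0.0, -0.0, -0.0, -0.011, 0.008, 0.781] step mm 2 deg 0.2 [ 0.445 -0.169  0.156]
[-0.015, -0.0, -0.0, -0.0, -0.015, 0.012, 0.784] step mm 2 deg 0.2 [ 0.444 -0.169  0.154]
[-0.02, -0.0, -0.0, -0.0, -0.02, 0.015, 0.787] step mm 2 deg 0.2 [ 0.444 -0.169  0.153]
[-0.024, -0.0, -0.0, -0.0, -0.024, 0.019, 0.79] step mm 2 deg 0.2 [ 0.444 -0.169  0.151]
[-0.029, -0.0, -0.0, -0.0, -0.027, 0.022, 0.793] step mm 2 deg 0.2 [ 0.444 -0.169  0.15 ]
[-0.033, -0.0, -0.0, -0.0, -0.031, 0.026, 0.796] step mm 2 deg 0.2 [ 0.443 -0.169  0.148]
[-0.038, -0.0, -0.0, -0.0, -0.035, 0.029, 0.799] step mm 2 deg 0.2 [ 0.443 -0.169  0.147]
[-0.043, -0.0, -0.0, -0.0, -0.039, 0.033, 0.802] step mm 2 deg 0.2 [ 0.443 -0.169  0.145]
[-0.047, -0.0, -0.0, -0.0, -0.043, 0.037, 0.805] step mm 2 deg 0.2 [ 0.443 -0.169  0.143]
[-0.052, -0.0, -0.0, -0.0, -0.046, 0.041, 0.808] step mm 2 deg 0.2 [ 0.443 -0.169  0.142]
```

View pics/w11.png

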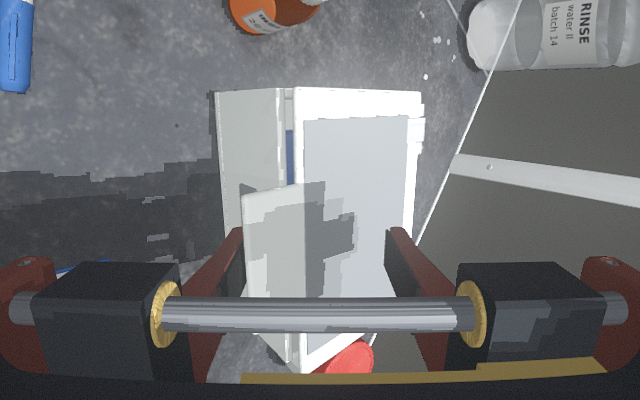

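Emit:
step_arm:
  series: [-0.002,0,0,0,-0.004,0.002,0.776,-0.006,0,0,0,-0.007,0.005,0.778,-0.01,0,0,0,-0.011,0.008,0.781,-0.015,0,0,0,-0.015,0.012,0.784,-0.02,0,0,0,-0.02,0.015,0.787,-0.024,0,0,0,-0.024,0.019,0.79,-0.029,0,0,0,-0.027,0.022,0.793,-0.033,0,0,0,-0.031,0.026,0.796,-0.038,0,0,0,-0.035,0.029,0.799,-0.043,0,0,0,-0.039,0.033,0.802,-0.047,0,0,0,-0.043,0.037,0.805,-0.052,0,0,0,-0.046,0.041,0.808]

```text
clock: 10.92
position: [0.4432, -0.1695, 0.1431]
tcp_rot: [[-0.081, 0.753, 0.653], [0.997, 0.062, 0.052], [-0.001, 0.655, -0.756]]
wrist_force: [-0.6, 0.7, -0.2]
opening: 0.809
```

Run:
```python
from plan import *
from plant import robot
p=robot.capture("wrist");cv2.imwrite("pics/w12.png",p["color"])
st=robot.get_state();print(where(st),st["opening"],st["wrist_force"],st["joint_positions"].round(1))
```

```text
{'F': array([-0.0715, -0.0001,  0.059 ]), 'B': array([-1.780e-02, -1.000e-04,  1.055e-01]), 'tau': np.float64(40.89), 't': 10.9667} 0.8074273240400013 [ 0.2280007  -0.29544305 -0.6390569 ] [-40.5 -39.2 129.5  31.6  62.2 -53.2]
```

View pics/w12.png

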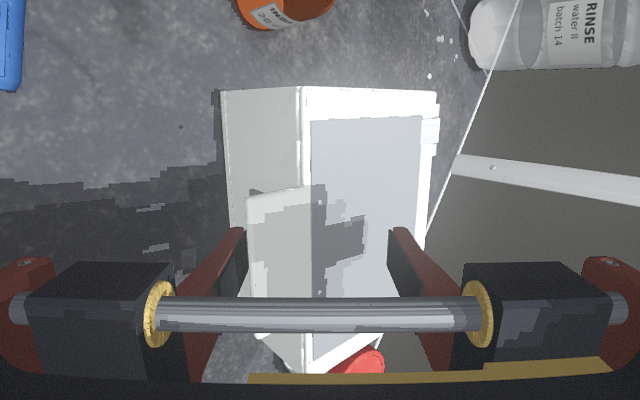

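Emit:
step_arm:
  series: [0,0,0,0,-0.005,0,0.81,0,0,0,0,-0.012,0,0.81,0,0,0,0,-0.02,0,0.81,0,0,0,0,-0.028,0,0.81,0,0,0,0,-0.035,0,0.81,0,0,0,0,-0.035,0,0.81]

```text
clock: 11.47
position: [0.4349, -0.1701, 0.1359]
tcp_rot: [[-0.081, 0.754, 0.652], [0.997, 0.061, 0.053], [-0.0, 0.654, -0.756]]
wrist_force: [-1.4, 0.6, 0.2]
opening: 0.811
```

Run:
```python
from plan import *
from plant import robot
p=robot.capture("wrist");cv2.imwrite("pics/w13.png",p["color"])
st=robot.get_state();print(where(st),st["opening"],st["wrist_force"],st["joint_positions"].round(1))
im=p["color"].copy()
for q in [[-.085,.035,.08],[-.085,.035,.085],[-.055,.08,.08],[-.055,.08,.085],[.058,.08,.085]]:
    u=proj(toworld(q,*CASE),p)[0];cv2.circle(im,tuple(int(v) for v in u.round()),2,(0,0,255),1)
cv2.imwrite("pics/w13o.png",cv2.resize(im[60:300,180:460],(700,600)))
```

```text
{'F': array([-0.0797, -0.0001,  0.0523]), 'B': array([-0.0257, -0.0001,  0.0989]), 'tau': np.float64(40.87), 't': 11.5167} 0.8106215910441733 [ 0.47895121 -0.54808464  0.48098253] [-41.5 -40.4 130.8  32.1  62.6 -54.3]
```

View pics/w13o.png

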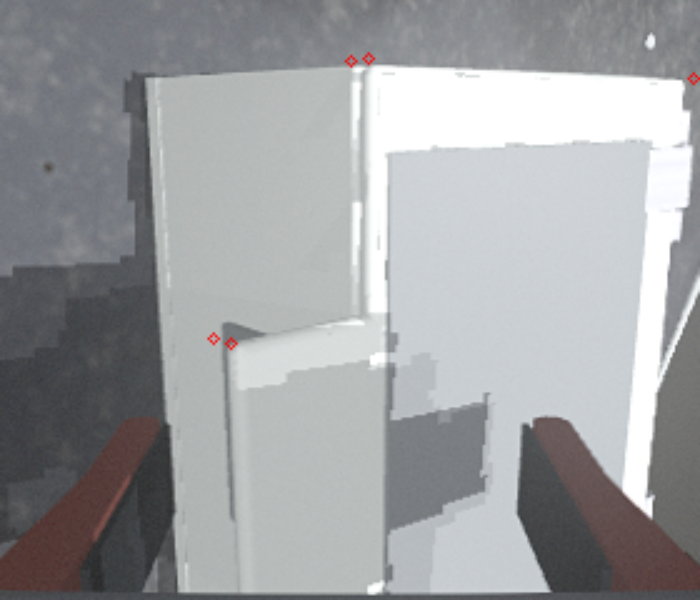

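Run:
```python
from plan import *
from plant import robot
st=robot.get_state()
w=.0713
P=[((-.092,.068),40.5),((-.106,.085),39),((-.11,.11),36),((-.11,.14),32),((-.11,.17),27),((-.11,.2),23),((-.11,.23),20),((-.11,.26),20)]
L=[tool(F,w,t) for F,t in P]
rows(st,L)
q=st["joint_positions"]
for l in L: q,e=ik(l[0],l[1],q);print(q.round(0),e.round(2))
```

```text
[0.008, 0.001, 0.0, 0.0, 0.005, -0.066, 0.81] step mm 20 deg 0.4 [ 0.423 -0.171  0.152]
[0.041, 0.001, 0.0, 0.0, 0.014, -0.136, 0.81] step mm 21 deg 1.5 [ 0.412 -0.172  0.17 ]
[0.108, 0.001, 0.0, 0.0, 0.072, -0.201, 0.81] step mm 26 deg 3.0 [ 0.412 -0.172  0.196]
[0.197, 0.001, 0.0, 0.0, 0.155, -0.266, 0.81] step mm 32 deg 4.0 [ 0.418 -0.171  0.227]
[0.308, 0.001, -0.0, 0.0, 0.241, -0.327, 0.81] step mm 32 deg 5.0 [ 0.426 -0.171  0.257]
[0.397, 0.001, -0.0, 0.0, 0.322, -0.389, 0.81] step mm 31 deg 4.0 [ 0.432 -0.17   0.288]
[0.464, 0.001, -0.0, 0.0, 0.398, -0.454, 0.81] step mm 30 deg 3.0 [ 0.436 -0.17   0.317]
[0.464, 0.001, -0.0, 0.0, 0.464, -0.53, 0.81] step mm 30 deg 0.0 [ 0.436 -0.17   0.347]
[-43. -45. 131.  31.  67. -53.] 0.0
[-44. -46. 129.  30.  71. -52.] 0.0
[-42. -43. 125.  26.  74. -49.] 0.0
[-39. -39. 118.  22.  78. -44.] 0.0
[-36. -34. 111.  17.  82. -40.] 0.0
[-34. -30. 105.  14.  87. -37.] 0.0
[-32. -26.  98.  12.  91. -35.] 0.0
[-32. -25.  94.  12.  94. -34.] 0.0
```

Emit:
step_arm:
  series: [0.004,0,0,0,0.003,-0.033,0.81,0.008,0,0,0,0.005,-0.066,0.81,0.041,0,0,0,0.014,-0.136,0.81,0.041,0,0,0,0.014,-0.136,0.81,0.108,0,0,0,0.072,-0.201,0.81,0.197,0,0,0,0.155,-0.266,0.81,0.308,0,0,0,0.241,-0.327,0.81,0.397,0,0,0,0.322,-0.389,0.81,0.464,0,0,0,0.398,-0.454,0.81,0.464,0,0,0,0.464,-0.53,0.81,0.464,0,0,0,0.464,-0.53,0.81]

```text
clock: 12.43
position: [0.4387, -0.1697, 0.3542]
tcp_rot: [[-0.083, 0.933, 0.349], [0.997, 0.08, 0.024], [-0.006, 0.35, -0.937]]
wrist_force: [-0.1, -0.0, 1.1]
opening: 0.809
```

Run:
```python
from plan import *
from plant import robot
st=robot.get_state();print(where(st),st["wrist_force"])
for n in["wrist","scene","top"]:
    p=robot.capture(n);cv2.imwrite(f"pics/{n}9.png",p["color"])
    print(n,[(t,[(d["at"],round(d["conf"],2)) for d in robot.boxes_of(p,t)][:1]) for t in ["small_bottle","sample_cup","marker"]])
s=cv2.imread("pics/scene9.png")[100:280,180:420];cv2.imwrite("pics/s9c.png",cv2.resize(s,(800,600)))
```

```text
{'F': array([-0.1068, -0.0005,  0.2668]), 'B': array([-4.010e-02, -2.000e-04,  2.917e-01]), 'tau': np.float64(20.49), 't': 12.4333} [-0.12251    -0.02903668  1.14649828]
wrist [('small_bottle', [([282.8, 41.4], 0.56)]), ('sample_cup', [([308.9, 265.7], 0.63)]), ('marker', [([162.7, 47.7], 0.62)])]
scene [('small_bottle', [([293.7, 228.8], 0.76)]), ('sample_cup', []), ('marker', [([362.7, 257.3], 0.87)])]
top [('small_bottle', [([290.4, 188.6], 0.65)]), ('sample_cup', [([404.0, 162.5], 0.74)]), ('marker', [([298.9, 241.0], 0.86)])]
```

View pics/s9c.png

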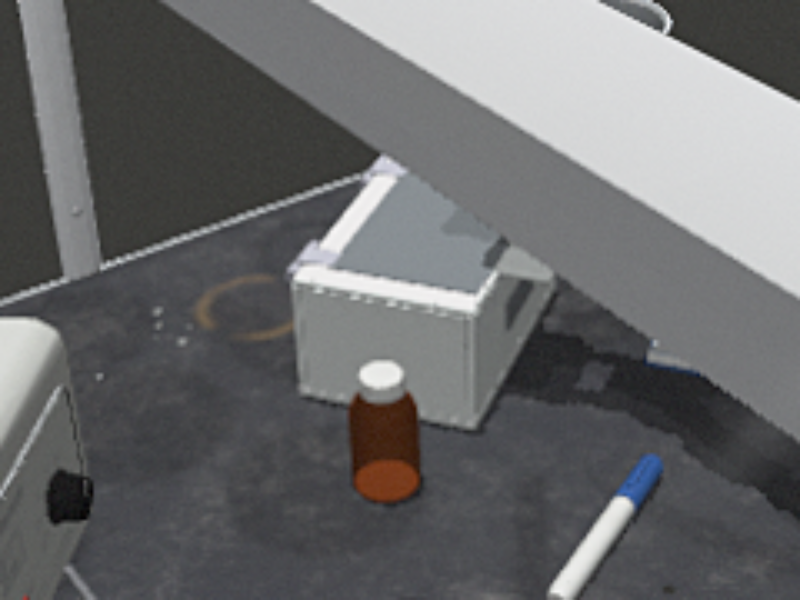

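View pics/wrist9.png

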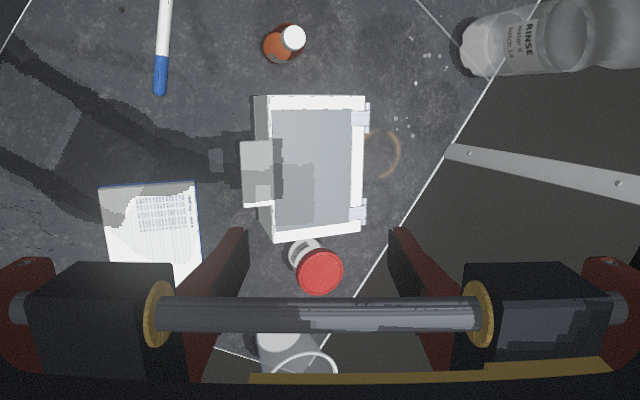

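Lid lies flat on the rim with the tab at (257,173) in the wrist view; the bottle, cup and marker are at the same pixels as before; the hand is clear.

Emit:
step_arm:
  series: [0,0,0,0,0,0,0.81,0,0,0,0,0,0,0.81,0,0,0,0,0,0,0.81]

```text
clock: 13.28
position: [0.4365, -0.1699, 0.3477]
tcp_rot: [[-0.081, 0.937, 0.341], [0.997, 0.076, 0.027], [-0.001, 0.342, -0.94]]
wrist_force: [-0.3, 0.4, 0.5]
opening: 0.811
```

```bash
python3 -c "
from plant import robot
print(robot.get_state()['qvel'].round(2));print(robot.job_done())"
```

```text
[ 0.03  0.06 -0.1  -0.09  0.06 -0.09]
the job is handed in; nothing more can be done
None
```

The lid is shut and the job is handed in at about 13.3 s of the 54 s allowed; it reported no verdict.

**What I did:** I put the open fingers on either side of the tab and tipped the lid forward past upright with the back finger. It fell a short way onto the front finger at about 1.15 rad. I then lowered it on that finger at no more than about 0.4 rad/s until it lay on the rim. Last, I backed the hand away from under the tab and lifted it about 0.18 m above the lid.

**Last checks:**
- **Lid:** the wrist and scene pictures show it flat on the rim. There is no direct joint reading, so the lid angles and speed are worked out from the finger positions.
- **Bystanders:** the bottle and marker look unmoved in the scene picture. The cup is hidden there by the beam. In the top picture the networks put the bottle, cup and marker within 4 pixels of where they first reported them, which is their usual scatter.
- **Forces:** wrist force readings at the end of each move stayed below about 2 N. Peaks within a move were not recorded.

**What disagreed:**
- The first move to the pose in front of the case came up about 13 mm short, because joint 2 was at its limit. I used less tilt for the lowering because of that.
- My fitted arm model was only good to about 10 mm, so I used it only to check reach.

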